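Start the lapping bench from its switch boxes in order

TASK

Switch on the lapping bench from its wireless switch boxes: without picking anything up, press the plain round key (coolant) down first, then the square key (extraction), then the long bar key (wheel), each lightly, a little more than halfway down, where it stays. Do not press the wide mushroom key (stop), and leave all the boxes standing where they are, not shoved or lifted, and the things behind them undisturbed.

Things in the scene. Friction and masses are not known exactly. Their poses are not given: they have to be found in the camera images.
- round_box: loose white switch box on rubber feet, 66 x 66 mm and 34 mm high, 0.4 to 0.8 kg, level on the worktop; in the middle of its top sits a plain round key, a cylinder 24 mm across with a flat top. Origin: centre of its underside; z up. It stands free and can be shoved or lifted, which must not happen.
- round_key_top (a point): centre of the top face of the black key of the round box (moves down with the key); 18 mm above the box's top, so 52 mm above the worktop, when the key is fully out.
- round_key (a joint): travel of this key downwards in m: 0 fully out, 0.012 at its hard stop. It begins to move at about 3.5 N, the push then grows evenly (4.8 N at 5 mm, 6 N at 10 mm), and it stays where it is pushed to; below it is the hard stop, where the force climbs steeply; it counts as pressed in beyond 0.005. It starts 0 to 1 mm down. Pushing with more than 20 N is not light.
- square_box: loose white switch box on rubber feet, 66 x 66 mm and 34 mm high, 0.4 to 0.8 kg, level on the worktop; in the middle of its top sits a square key, 30 by 30 mm with a flat top. Origin: centre of its underside; z up. It stands free and can be shoved or lifted, which must not happen.
- square_key_top (a point): centre of the top face of the black key of the square box (moves down with the key); 18 mm above the box's top, so 52 mm above the worktop, when the key is fully out.
- square_key (a joint): travel of this key downwards in m: 0 fully out, 0.012 at its hard stop. It begins to move at about 3.5 N, the push then grows evenly (4.8 N at 5 mm, 6 N at 10 mm), and it stays where it is pushed to; below it is the hard stop, where the force climbs steeply; it counts as pressed in beyond 0.005. It starts 0 to 1 mm down. Pushing with more than 20 N is not light.
- bar_box: loose white switch box on rubber feet, 66 x 66 mm and 34 mm high, 0.4 to 0.8 kg, level on the worktop; in the middle of its top sits a long narrow bar key, 16 mm along the box's x by 46 mm along its y, with a flat top. Origin: centre of its underside; z up. It stands free and can be shoved or lifted, which must not happen.
- bar_key_top (a point): centre of the top face of the black key of the bar box (moves down with the key); 18 mm above the box's top, so 52 mm above the worktop, when the key is fully out.
- bar_key (a joint): travel of this key downwards in m: 0 fully out, 0.012 at its hard stop. It begins to move at about 3.5 N, the push then grows evenly (4.8 N at 5 mm, 6 N at 10 mm), and it stays where it is pushed to; below it is the hard stop, where the force climbs steeply; it counts as pressed in beyond 0.005. It starts 0 to 1 mm down. Pushing with more than 20 N is not light.
- mushroom_box: loose white switch box on rubber feet, 66 x 66 mm and 34 mm high, 0.4 to 0.8 kg, level on the worktop; in the middle of its top sits the stop: a wide round mushroom head, 44 mm across with a sloping rim, on a 20 mm stem. Origin: centre of its underside; z up. It stands free and can be shoved or lifted, which must not happen.
- mushroom_key_top (a point): centre of the top face of the black key of the mushroom box (moves down with the key); 18 mm above the box's top, so 52 mm above the worktop, when the key is fully out.
- mushroom_key (a joint): travel of this key downwards in m: 0 fully out, 0.012 at its hard stop. Must be left out.
- weight: brass knob weight, 31 mm across, 51 mm high; loose bystander beyond the boxes. Origin: centre of its underside. (Not part of the work: on the robot's left, above and ahead of the corner where the arm starts, hangs a fixed black gooseneck lamp over a green arm rest: draw the tool in towards the base before swinging it to the front.)
- magnifier: small black loupe, 40 mm across, 30 mm high; loose bystander beyond the boxes. Origin: centre of its underside.
- collet: steel collet standing on its wide end, 24 mm across, 34 mm high; loose bystander beyond the boxes. Origin: centre of its underside.
- rubber_eraser: eraser lying flat, 22 x 52 x 12 mm; loose bystander beyond the boxes. Origin: centre of its underside.
Not all that is in view belongs to the job. Leave any yellow look-alike of the square_box alone. Leave any orange look-alike of the bar_box alone.

How it is judged:
On the way, in this order (a step that is already met when the one before it is completed fails the run):
1. the round key is pressed in, the square and bar keys still out (value of joint round_key above 0.005 m and value of joint each of square_key, bar_key below 0.003 m), for 0.2 s.
2. then the square key is pressed in, the bar key still out (value of joint each of round_key, square_key above 0.005 m and value of joint bar_key below 0.003 m), for 0.2 s.
3. then the bar key is pressed in (value of joint each of round_key, square_key, bar_key above 0.005 m), for 0.2 s.
At the end, for the whole second after the job is handed in: The round, square and bar keys are each at least 5 mm down and stay down, the mushroom key is out (under 2 mm), every box stands level within 15 mm of where it stood, and the weight, magnifier, collet and eraser are within 20 mm of where they stood (all of step 3 and value of joint mushroom_key below 0.002 m and distance of each of round_box, square_box, bar_box, mushroom_box from where it was at the start of the episode below 0.015 m and angle between each of round_box, square_box, bar_box, mushroom_box's own z axis and vertical below 0.05 rad and linear speed of each of round_box, square_box, bar_box, mushroom_box below 0.02 m/s and distance of each of weight, magnifier, collet, rubber_eraser from where it was at the start of the episode below 0.02 m); the robot touches nothing.
It fails at once if the square key is pressed before the round key is in, or the bar key before the square key is in ((value of joint square_key above 0.003 m and value of joint round_key below 0.0045 m) or (value of joint bar_key above 0.003 m and value of joint square_key below 0.0045 m)).
It fails at once if the mushroom key is pressed (value of joint mushroom_key above 0.002 m).
It fails at once if a key or box is pushed with more than 20 N (contact force between any of the arm, the fingers and round_box above 20 N or contact force between any of the arm, the fingers and square_box above 20 N or contact force between any of the arm, the fingers and bar_box above 20 N or contact force between any of the arm, the fingers and mushroom_box above 20 N).
It fails at once if a box is lifted, tipped or shoved more than 15 mm (height (world z) of any of round_box, square_box, bar_box, mushroom_box above 0.008 m or angle between any of round_box, square_box, bar_box, mushroom_box's own z axis and vertical above 0.12 rad or distance of any of round_box, square_box, bar_box, mushroom_box from where it was at the start of the episode above 0.015 m).
It fails at once if a bystander is moved more than 20 mm (distance of any of weight, magnifier, collet, rubber_eraser from where it was at the start of the episode above 0.02 m).
It also fails if it takes over 51 s, if anything falls off the work surface, if the arm or the gripper's body presses on something with over 40 N, if the wrist force passes 120 N, or if a joint passes its speed limit or range.

ROBOT

A 7-joint arm with a two-finger parallel gripper is mounted at the origin on a cart in front of the work surface, level with it; the furniture and walls round the work are solid. World frame = base frame: x ahead of the robot, y to its left, z up, the work surface at z = 0. Lengths are in m, angles in rad, forces in N, time in s.
With the tool pointing down it reaches from about 0.4 to 0.875 m from the base axis. Payload 6.5 kg.
Tool frame: the origin (TCP) lies at the very end of the fingers, on their centre line; the grasp point (between the pads) lies 19 mm behind it; z points along the fingers, x is the direction in which the jaws open and shut, and the axes are right-handed (so a half turn about z gives the same grasp; the last joint's range is limited). The gripper opens to 88 mm and grips with 3 to 60 N. Pads are 18 mm wide; open, the fingers measure 123 mm over their backs; the gripper's body (75 mm by 187 mm) begins 45 mm behind the grasp point.
Start: joints at [1.243, 0.536, -0.004, 1.538, 0.003, 1.067, -0.071], TCP at [0.168, -0.628, 0.239] pointing down, gripper open.
Joint ranges: [-2.7, 2.7], [-0.37, 2.16], [-1.27, 1.26], [0.24, 2.4], [-1.31, 4.45], [0.19, 1.91], [-2.76, 2.76]. Speed limits (rad/s): [2.39, 2.39, 3.14, 3.14, 3.14, 3.14, 3.14].

INTERFACE

Orientations are given as a unit quaternion [w, x, y, z].
In Python, from cell import ctrl gives the robot as it stands.
- The arm moves only by the tool drive_tool, never from a script. Its argument "steps" is a list of rows, each an object of numbers: "tx", "ty", "tz": the shift along the tool's x, y, z as a fraction of full scale; "ax", "ay", "az": the turn, a rotation vector about the tool's x, y, z as a fraction of full scale; "grip": the closure, from 0 (fully open) to 1 (shut). A call has 1 to 8 rows; each row is the pose to reach, as a shift and turn from the pose commanded when the call began, along the tool's axes at that moment, turning the shorter way round; what a row does not reach only later rows make up. Full scale, the value 1, is 0.75 m for a shift and 360 degrees for a turn. A row lasts 1/8 s, in which the tool goes at most 62.5 mm and 10.7 degrees, less where a joint would pass 70% of its speed; a pose out of reach is approached as far as the arm can. A call with a number of a shift or a turn outside -1 to 1 is refused whole. A call with a gripper value outside its range is refused whole. The fingers move at their own pace and stop on an object; "newtons" is the grip in N (left out, the last holds). Time passes only in rows, so rows that repeat a pose let the fingers close. It gives the time, the measured TCP pose, the force and the opening at its end, in the units of the state.
- ctrl.get_obs(): the state, without advancing time (a new reading comes with each control period).
- ctrl.camera(name): name is "side" or "top" or "wrist"; returns the picture (384x512x3 uint8, red, green, blue); there is no depth.
- ctrl.calibration(name): a dict with "mtx" (3x3 intrinsics, pixels), "origin" and "orientation" of the camera in the world; the wrist camera has in their place "tool_from_camera" (4x4, takes a point from camera to tool coordinates, whose origin is the TCP and whose axes are the tool frame's). Camera axes: x right, y up, looking along -z (the intrinsics and any distortion apply to the point x, -y, -z); pixel columns grow to the right and rows downward; lengths in m; the calibration is good to about 2 mm. A picture is of the moment at which its call begins: read the wrist's pose just before it. calibration takes no time and is no camera call.
- ctrl.finish_job(): hands the job in, once; it reports no verdict.
Trained networks look in the newest picture that a camera, given by its name, has taken for a name from the list of things; names that differ only in an ending like _2 or _b are one class to them, and where a whole thing is asked for, a point or a joint stands for the part that bears it (a point fixed in the world has none). Each returns a list of dicts, best first, with "confidence" (0 to 1); they miss things now and then, are a little off and sometimes report something else, mostly with a low value. They report only what shows in the picture. A call takes as long as a camera call. They do not tell look-alikes from the thing itself.
- ctrl.regions_of(camera, name): "region" (384x512 bool, what is visible of it) and "extent" ([left, top, right, bottom] in pixels, round what is visible of it).
The state is a dict: "time": time; "joint_positions": joint angles; "qvel": joint speeds; "effort": joint torques, N m; "position": TCP position; "eef_rot": TCP orientation; "contact_force": force on the tool from outside, world axes, zero at the start; "moment": the same for the moment, N m; "grip_width": finger opening in m.
Only numpy, scipy, OpenCV 4.12 (cv2) and the standard library are available. Lean on these libraries where they do the work, as an engineer would, in place of code of your own. Each camera call takes 0.05 s, during which the arm holds its last target.

## Working session

There is one attempt and no reset: what is moved stays moved. The work goes in short steps, Python scripts to look and compute and a tool call to move; the robot and the scene stay as the last step left them, time stands still between calls to the robot, and variables do not carry over. Pictures are saved under pics/ and viewed, and the job is handed in when it is done.

Besides the shell and the picture viewer there is one more tool, called after ">>>" in YAML: its name, and indented under it one key for each argument. drive_tool: Moves the arm, as the interface text tells. Its arguments: {"type":"object","properties":{"steps":{"type":"array","items":{"type":"object","properties":{"tx":{"type":"number","minimum":-1,"maximum":1},"ty":{"type":"number","minimum":-1,"maximum":1},"tz":{"type":"number","minimum":-1,"maximum":1},"ax":{"type":"number","minimum":-1,"maximum":1},"ay":{"type":"number","minimum":-1,"maximum":1},"az":{"type":"number","minimum":-1,"maximum":1},"grip":{"type":"number"}}}},"newtons":{"type":"number"}},"required":["steps"]}

```bash
mkdir -p pics; ls
python3 - <<'E'
from cell import ctrl
import cv2
o=ctrl.get_obs(); print(o)
for n in ["side","top"]:
    im=ctrl.camera(n); cv2.imwrite(f"pics/{n}0.png",im[:,:,::-1])
    print(n,ctrl.calibration(n))
    if n=="top" or n=="side":
        for k in ["round_box","square_box","bar_box","mushroom_box"]:
            for r in ctrl.regions_of(n,k): print(n,k,r["confidence"],r["extent"])
print(ctrl.calibration("wrist"))
E
```

```text
pics
{'time': 0.0, 'joint_positions': array([ 1.24280221,  0.53717544, -0.004475  ,  1.53881642,  0.00258768,
        1.06728102, -0.07118412]), 'qvel': array([ 1.69977262e-04,  1.43841200e-03,  1.64485409e-04,  9.75086440e-08,
       -1.63906102e-03,  5.15405590e-05, -4.10952122e-04]), 'effort': array([ 5.20296817e-04, -5.70994806e+01,  9.91421677e-01, -2.51608837e+01,
       -5.61553426e-02,  1.78372976e-02,  1.51784043e-04]), 'position': array([ 0.16808781, -0.62728409,  0.23785482]), 'eef_rot': array([-4.71706127e-04,  7.93385852e-01, -6.08718480e-01, -6.91757738e-04]), 'contact_force': array([-0.51970001,  0.52709077,  0.4020596 ]), 'moment': array([-0.00497528, -0.00739522,  0.02482743]), 'grip_width': 0.0879489257150874}
side {'mtx': array([[489.08607161,   0.        , 250.70935294],
       [  0.        , 489.08607161, 184.44051668],
       [  0.        ,   0.        ,   1.        ]]), 'origin': array([0.42404623, 0.97111216, 0.69193053]), 'orientation': array([-0.05405459, -0.02470612,  0.49298106,  0.86800771])}
side round_box 0.79 [212.8, 268.2, 242.8, 304.5]
side square_bo
[... 695 characters left out ...]
0.7 [205.1, 209.5, 236.2, 238.6]
top bar_box 0.76 [301.6, 174.2, 324.7, 198.0]
top bar_box 0.75 [347.9, 232.3, 377.9, 261.4]
top mushroom_box 0.74 [198.3, 168.1, 225.1, 195.5]
{'mtx': array([[279.24842723,   0.        , 253.92436291],
       [  0.        , 279.24842723, 191.88901512],
       [  0.        ,   0.        ,   1.        ]]), 'tool_from_camera': array([[ 9.99998417e-01, -1.06701707e-03,  1.42397702e-03,
         5.32440159e-04],
       [-6.26715900e-04, -9.60183215e-01, -2.79370364e-01,
        -7.25916696e-02],
       [ 1.66537178e-03,  2.79369029e-01, -9.60182364e-01,
        -1.46648062e-01],
       [ 0.00000000e+00,  0.00000000e+00,  0.00000000e+00,
         1.00000000e+00]])}
```

View images.

View pics/top0.png

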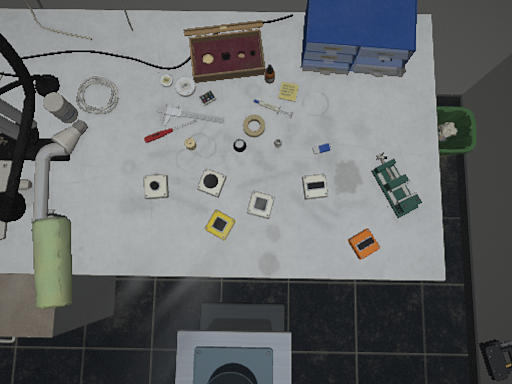

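View pics/side0.png

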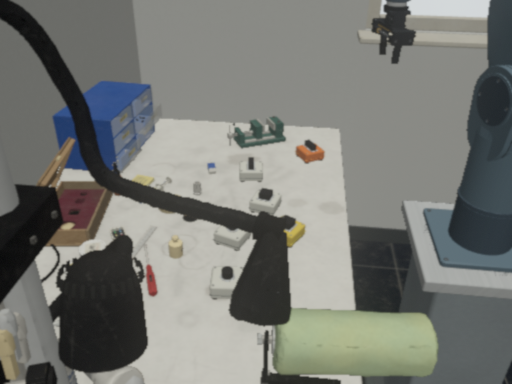

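```bash
cat > h.py <<'E'
import numpy as np,cv2
from cell import ctrl
from scipy.spatial.transform import Rotation as R
def Rq(q): return R.from_quat([q[1],q[2],q[3],q[0]]).as_matrix()
def pose(name,obs=None):
    c=ctrl.calibration(name)
    if name!="wrist": return c["mtx"],Rq(c["orientation"]),np.array(c["origin"])
    T=c["tool_from_camera"];Rt=Rq(obs["eef_rot"])
    return c["mtx"],Rt@T[:3,:3],Rt@T[:3,3]+obs["position"]
def back(name,uv,z,obs=None):
    K,Rm,o=pose(name,obs)
    d=Rm@np.array([(uv[0]-K[0,2])/K[0,0],-(uv[1]-K[1,2])/K[1,1],-1.])
    return o+d*(z-o[2])/d[2]
def proj(name,p,obs=None):
    K,Rm,o=pose(name,obs); c=Rm.T@(np.array(p)-o); return K[0,0]*c[0]/-c[2]+K[0,2], K[1,2]-K[1,1]*c[1]/-c[2]
def keys(im,ext,name,obs=None,thr=80,z=0.052):
    l,t,r,b=[int(v) for v in ext]; l-=1;t-=1;r+=2;b+=2
    g=im[t:b,l:r].max(axis=2); m=(g<thr).astype(np.uint8)
    n,lab,st,ce=cv2.connectedComponentsWithStats(m)
    return [(st[i,4],ce[i]+[l,t],back(name,ce[i]+[l,t],z,obs)) for i in range(1,n) if st[i,4]>8]
E
python3 - <<'E'
from h import *
im=cv2.imread("pics/top0.png")
cv2.imwrite("pics/crop0.png",cv2.resize(im[155:270,135:390],None,fx=3,fy=3,interpolation=cv2.INTER_CUBIC))
for n,e in dict(round=[143.8,172.6,167.4,199],square=[250.7,191.1,274.6,222.2],yel=[205.1,209.5,236.2,238.6],bar=[301.6,174.2,324.7,198],mush=[198.3,168.1,225.1,195.5]).items():
    for a,c,p in keys(im,e,"top"): print(n,a,c.round(1),p.round(4), back("top",[(e[0]+e[2])/2,(e[1]+e[3])/2],.034).round(4))
for n,uv in dict(weight=(191,144),mag=(240,145),collet=(278,143),lamp=(75,130)).items(): print(n,back("top",uv,.03))
E
```

```text
round 56 [154.1 185.1] [0.5502 0.2328 0.052 ] [0.5514 0.2326 0.034 ]
square 20 [263.5 205.8] [ 0.4958 -0.078   0.052 ] [ 0.4955 -0.0758  0.034 ]
yel 109 [219.1 223.9] [0.4431 0.0452 0.052 ] [0.4442 0.0425 0.034 ]
bar 91 [315.5 185. ] [ 0.557  -0.2245  0.052 ] [ 0.557 -0.22   0.034]
mush 155 [210.4 180.8] [0.5649 0.0736 0.052 ] [0.5654 0.0717 0.034 ]
weight [0.67768348 0.1363264  0.03      ]
mag [ 0.67669123 -0.00726552  0.03      ]
collet [ 0.6842981 -0.1184254  0.03     ]
lamp [0.71538331 0.48000091 0.03      ]
```

View pics/crop0.png

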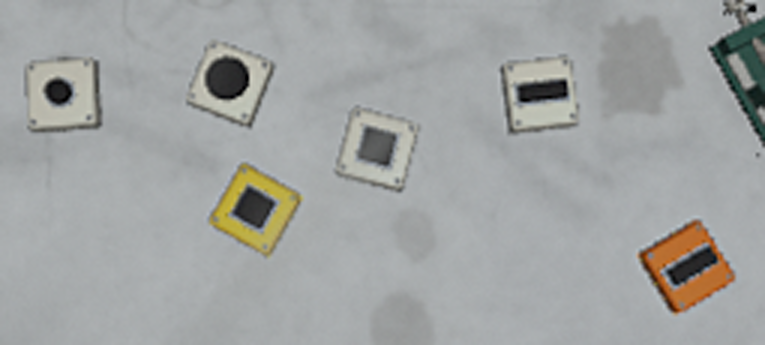

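```bash
cat >> h.py <<'E'
def go(target,yaw=None):
    o=ctrl.get_obs();Rt=Rq(o["eef_rot"]);p=o["position"]
    d=Rt.T@(np.array(target)-p)/.75
    print("t",o["time"],"p",p.round(4),"shift frac",d.round(4),"xdir deg",np.degrees(np.arctan2(Rt[1,0],Rt[0,0])).round(2),"F",np.round(o["contact_force"],2),"w",o["grip_width"])
    # turn to vertical with x dir yaw (deg)
    if yaw is not None:
        c,s=np.cos(np.radians(yaw)),np.sin(np.radians(yaw))
        Rd=np.array([[c,s,0],[s,-c,0],[0,0,-1]])
        print("turn frac",(R.from_matrix(Rt.T@Rd).as_rotvec()/(2*np.pi)).round(4))
E
python3 - <<'E'
from h import *
go([.3,-.35,.27],-83); go([.5,0,.27],-83)
# lamp triangulation: top (10,205) vs side head
def ray(n,uv):
    K,Rm,o=pose(n); d=Rm@np.array([(uv[0]-K[0,2])/K[0,0],-(uv[1]-K[1,2])/K[1,1],-1.]); return o,d
o1,d1=ray("top",(10,205))
for z in (.2,.3,.4,.5,.6):
    p=back("top",(10,205),z); print(p.round(3),np.round(proj("side",p)))
for z in (.0,.1,.2,.3): 
    p=back("top",(78,130),z); print(p.round(3),np.round(proj("side",p)))
for uv in ((30,100),(25,170)):
  for z in (.2,.3,.4,.5,.6):
    p=back("top",uv,z); print(p.round(3),np.round(proj("side",p)))
E
```

```text
t 0.5 p [ 0.1682 -0.6278  0.2387] shift frac [-0.3123 -0.2656 -0.0418] xdir deg -75.0 F [-0.55 -0.14 -0.81] w 0.08834393047875859
turn frac [0.     0.     0.0222]
t 0.5 p [ 0.1682 -0.6278  0.2387] shift frac [-0.6941 -0.644  -0.0418] xdir deg -75.0 F [-0.55 -0.14 -0.81] w 0.08834393047875859
turn frac [0.     0.     0.0222]
[0.47  0.553 0.2  ] [250. 349.]
[0.458 0.497 0.3  ] [266. 259.]
[0.446 0.441 0.4  ] [282. 168.]
[0.434 0.385 0.5  ] [298.  75.]
[0.422 0.329 0.6  ] [314. -19.]
[0.724 0.484 0.   ] [ 99. 384.]
[0.695 0.442 0.1  ] [118. 322.]
[0.665 0.4   0.2  ] [137. 258.]
[0.635 0.357 0.3  ] [158. 191.]
[0.743 0.53  0.2  ] [ 50. 315.]
[0.707 0.476 0.3  ] [ 81. 234.]
[0.67  0.422 0.4  ] [112. 150.]
[0.633 0.368 0.5  ] [144.  64.]
[0.596 0.314 0.6  ] [177. -25.]
[0.559 0.524 0.2  ] [185. 325.]
[0.539 0.471 0.3  ] [206. 241.]
[0.519 0.418 0.4  ] [226. 156.]
[0.498 0.364 0.5  ] [247.  68.]
[0.478 0.311 0.6  ] [269. -22.]
```

>>> drive_tool:
  steps:
    - {"tx": -0.3, "ty": -0.26, "tz": -0.04, "az": 0.022, "grip": 1}
    - {"tx": -0.3, "ty": -0.26, "tz": -0.04, "az": 0.022, "grip": 1}
    - {"tx": -0.3, "ty": -0.26, "tz": -0.04, "az": 0.022, "grip": 1}
    - {"tx": -0.3, "ty": -0.26, "tz": -0.04, "az": 0.022, "grip": 1}
    - {"tx": -0.69, "ty": -0.64, "tz": -0.04, "az": 0.022, "grip": 1}
    - {"tx": -0.69, "ty": -0.64, "tz": -0.04, "az": 0.022, "grip": 1}
    - {"tx": -0.69, "ty": -0.64, "tz": -0.04, "az": 0.022, "grip": 1}
    - {"tx": -0.69, "ty": -0.64, "tz": -0.04, "az": 0.022, "grip": 1}
  newtons: 10

```text
$.steps[0]: bad value
```

Run:
```python
from h import *
go([.5,0,.27],-83)
```

```text
t 0.5 p [ 0.1682 -0.6278  0.2387] shift frac [-0.6941 -0.644  -0.0418] xdir deg -75.0 F [-0.55 -0.14 -0.81] w 0.08834393047875859
turn frac [0.     0.     0.0222]
```

>>> drive_tool:
  steps:
    - {"tx": -0.3, "ty": -0.26, "tz": -0.04, "ax": 0, "ay": 0, "az": 0.022, "grip": 1}
    - {"tx": -0.3, "ty": -0.26, "tz": -0.04, "ax": 0, "ay": 0, "az": 0.022, "grip": 1}
    - {"tx": -0.3, "ty": -0.26, "tz": -0.04, "ax": 0, "ay": 0, "az": 0.022, "grip": 1}
    - {"tx": -0.3, "ty": -0.26, "tz": -0.04, "ax": 0, "ay": 0, "az": 0.022, "grip": 1}
    - {"tx": -0.69, "ty": -0.64, "tz": -0.04, "ax": 0, "ay": 0, "az": 0.022, "grip": 1}
    - {"tx": -0.69, "ty": -0.64, "tz": -0.04, "ax": 0, "ay": 0, "az": 0.022, "grip": 1}
    - {"tx": -0.69, "ty": -0.64, "tz": -0.04, "ax": 0, "ay": 0, "az": 0.022, "grip": 1}
    - {"tx": -0.69, "ty": -0.64, "tz": -0.04, "ax": 0, "ay": 0, "az": 0.022, "grip": 1}
  newtons: 10

```text
time: 1.5
position: [0.3985, -0.1835, 0.2669]
eef_rot: [-0.0, 0.749, -0.662, 0.001]
contact_force: [1.6, -0.5, 0.7]
grip_width: 0.0101
```

Run:
```python
from h import *
go([.5,0,.27],-83)
```

```text
t 1.5 p [ 0.3985 -0.1835  0.2669] shift frac [-0.2262 -0.1644 -0.0041] xdir deg -82.94 F [ 1.62 -0.49  0.67] w 0.010126727870723906
turn frac [-0.0001 -0.0001  0.0002]
```

>>> drive_tool:
  steps:
    - {"tx": -0.23, "ty": -0.16, "tz": 0, "ax": 0, "ay": 0, "az": 0, "grip": 1}
    - {"tx": -0.23, "ty": -0.16, "tz": 0, "ax": 0, "ay": 0, "az": 0, "grip": 1}
    - {"tx": -0.23, "ty": -0.16, "tz": 0, "ax": 0, "ay": 0, "az": 0, "grip": 1}
    - {"tx": -0.23, "ty": -0.16, "tz": 0, "ax": 0, "ay": 0, "az": 0, "grip": 1}
    - {"tx": -0.23, "ty": -0.16, "tz": 0, "ax": 0, "ay": 0, "az": 0, "grip": 1}
    - {"tx": -0.23, "ty": -0.16, "tz": 0, "ax": 0, "ay": 0, "az": 0, "grip": 1}

```text
time: 2.25
position: [0.495, -0.0009, 0.2663]
eef_rot: [0.001, 0.749, -0.663, 0.0]
contact_force: [-0.1, -1.0, -0.8]
grip_width: 0.0004
```

Run:
```python
from h import *
go([.5,0,.27],-83)
o=ctrl.get_obs(); im=ctrl.camera("wrist")[:,:,::-1].copy(); cv2.imwrite("pics/w1.png",im)
for k in ["round_box","square_box","bar_box","mushroom_box"]:
    for r in ctrl.regions_of("wrist",k):
        print(k,r["confidence"],r["extent"])
        if r["confidence"]>.5:
            for a,c,p in keys(im,r["extent"],"wrist",o): print("   ",a,c.round(1),p.round(4))
```

```text
t 2.25 p [ 0.495  -0.0009  0.2663] shift frac [-0.0003 -0.0068 -0.0049] xdir deg -83.02 F [-0.08 -1.01 -0.8 ] w 0.00044447419981737715
turn frac [ 0.0001 -0.0001 -0.0001]
round_box 0.91 [49.4, 69.9, 114.8, 126.1]
    124 [109.1  95.8] [0.5625 0.186  0.052 ]
    408 [71.6 97.9] [0.5545 0.2317 0.052 ]
square_box 0.79 [187.3, 160.3, 248.4, 221.7]
    281 [218.1 200.6] [0.4445 0.0418 0.052 ]
square_box 0.69 [57.6, 88.1, 87.1, 106.1]
    408 [71.6 97.9] [0.5545 0.2317 0.052 ]
square_box 0.61 [271.5, 133.2, 336.6, 188.9]
    525 [304.8 164.7] [ 0.5075 -0.0665  0.052 ]
bar_box 0.96 [445.4, 220.6, 504.1, 279.0]
    1057 [488.7 263.7] [ 0.3963 -0.3572  0.052 ]
    166 [455.7 259.4] [ 0.3973 -0.3073  0.052 ]
bar_box 0.7 [388.9, 111.3, 451.1, 161.2]
    313 [396.5 134.9] [ 0.5597 -0.1755  0.052 ]
    527 [430.9 137.1] [ 0.5623 -0.2196  0.052 ]
bar_box 0.52 [272.6, 132.6, 336.1, 191.5]
    525 [304.8 164.7] [ 0.5075 -0.0665  0.052 ]
mushroom_box 0.73 [170.9, 68.1, 233.8, 135.1]
    910 [200.2 102.2] [0.5686 0.0747 0.052 ]
```

View pics/w1.png

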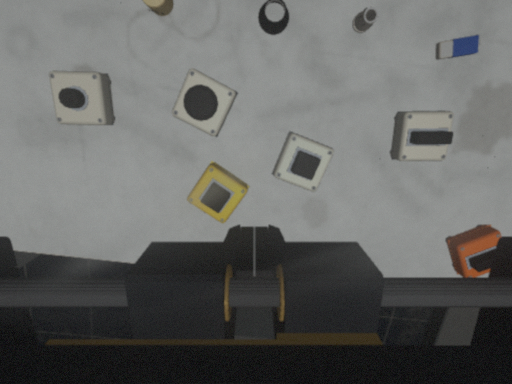

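Run:
```python
from h import *
print(back("top",(260.7,203.7),.052))
go([.545,.232,.15],-83)
```

```text
[ 0.50151678 -0.07007784  0.052     ]
t 2.5 p [ 4.953e-01 -4.000e-04  2.665e-01] shift frac [-0.2996 -0.1034  0.1553] xdir deg -83.02 F [ 0.29  0.18 -0.13] w 0.0001980329021186279
turn frac [ 0.     -0.0001 -0.0001]
```

>>> drive_tool:
  steps:
    - {"tx": -0.3, "ty": -0.1, "tz": 0.155, "ax": 0, "ay": 0, "az": 0, "grip": 1}
    - {"tx": -0.3, "ty": -0.1, "tz": 0.155, "ax": 0, "ay": 0, "az": 0, "grip": 1}
    - {"tx": -0.3, "ty": -0.1, "tz": 0.155, "ax": 0, "ay": 0, "az": 0, "grip": 1}
    - {"tx": -0.3, "ty": -0.1, "tz": 0.155, "ax": 0, "ay": 0, "az": 0, "grip": 1}
    - {"tx": -0.3, "ty": -0.1, "tz": 0.155, "ax": 0, "ay": 0, "az": 0, "grip": 1}
    - {"tx": -0.3, "ty": -0.1, "tz": 0.155, "ax": 0, "ay": 0, "az": 0, "grip": 1}
    - {"tx": -0.3, "ty": -0.1, "tz": 0.155, "ax": 0, "ay": 0, "az": 0, "grip": 1}

```text
time: 3.38
position: [0.543, 0.231, 0.1509]
eef_rot: [0.0, 0.749, -0.663, 0.001]
contact_force: [-0.1, -0.7, 0.4]
grip_width: 0.0002
```

Run:
```python
from h import *
go([.552,.232,.15],-83)
o=ctrl.get_obs(); im=ctrl.camera("wrist")[:,:,::-1].copy(); cv2.imwrite("pics/w2.png",im)
for r in ctrl.regions_of("wrist","round_box"):
    print(r["confidence"],r["extent"])
    for a,c,p in keys(im,r["extent"],"wrist",o,70): print("   ",a,c.round(1),p.round(4))
```

```text
t 3.375 p [0.543  0.231  0.1509] shift frac [ 0.0001 -0.0121  0.0012] xdir deg -83.07 F [-0.11 -0.68  0.4 ] w 0.00023985158733835828
turn frac [-0.0001 -0.0002 -0.0002]
0.83 [217.2, 139.2, 282.4, 205.6]
    223 [252.1 184. ] [0.5515 0.2334 0.052 ]
0.42 [362.7, 130.3, 457.7, 221.8]
    24 [389.1 145.8] [0.6002 0.1188 0.052 ]
    22 [378.5 162.7] [0.5845 0.1243 0.052 ]
    1529 [424.9 184.9] [0.5697 0.0774 0.052 ]
    18 [364.9 183.8] [0.5641 0.1318 0.052 ]
```

View pics/w2.png

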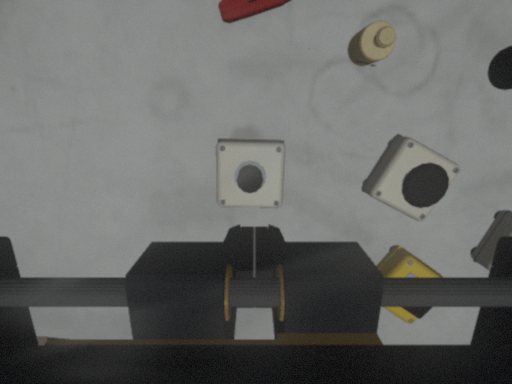

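Run:
```python
from h import *
im=cv2.imread("pics/w2.png"); cv2.imwrite("pics/w2c.png",cv2.resize(im[130:250,200:300],None,fx=5,fy=5,interpolation=cv2.INTER_CUBIC))
o=ctrl.get_obs(); print(back("wrist",(250,178.5),.052,o)); print(proj("wrist",o["position"],o))
print(back("wrist",(251,173),.034,o))
```

```text
[0.55635936 0.23620767 0.052     ]
(np.float64(253.52269457856514), np.float64(241.73718868979057))
[0.55759101 0.23563891 0.034     ]
```

View pics/w2c.png

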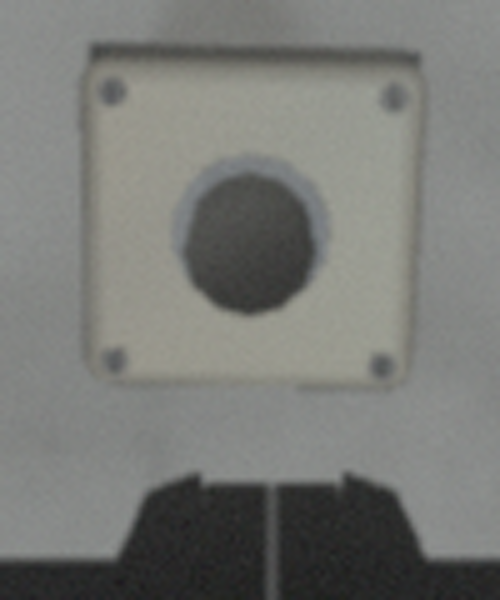

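Run:
```python
from h import *
go([.555,.2355,.075],-83)
```

```text
t 3.475 p [0.543  0.2312 0.1511] shift frac [-0.0039 -0.0164  0.1015] xdir deg -83.08 F [-0.18 -0.36  0.28] w 0.0006075859269527472
turn frac [-0.0002 -0.0001 -0.0002]
```

>>> drive_tool:
  steps:
    - {"tx": -0.004, "ty": -0.016, "tz": 0.05, "ax": 0, "ay": 0, "az": 0, "grip": 1}
    - {"tx": -0.004, "ty": -0.016, "tz": 0.1, "ax": 0, "ay": 0, "az": 0, "grip": 1}
    - {"tx": -0.004, "ty": -0.016, "tz": 0.1, "ax": 0, "ay": 0, "az": 0, "grip": 1}
    - {"tx": -0.004, "ty": -0.016, "tz": 0.1, "ax": 0, "ay": 0, "az": 0, "grip": 1}

```text
time: 3.98
position: [0.5547, 0.2375, 0.0768]
eef_rot: [-0.001, 0.749, -0.662, 0.0]
contact_force: [0.6, 0.2, 0.6]
grip_width: 0.0007
```

Run:
```python
from h import *
go([.555,.2355,.053],-83)
o=ctrl.get_obs(); im=ctrl.camera("wrist")[:,:,::-1].copy(); 
print(proj("wrist",o["position"],o),proj("wrist",[.555,.2355,.052],o))
cv2.imwrite("pics/w3.png",cv2.resize(im[130:290,170:340],None,fx=4,fy=3.6,interpolation=cv2.INTER_CUBIC))
```

```text
t 3.975 p [0.5547 0.2375 0.0768] shift frac [ 0.0028 -0.      0.0318] xdir deg -82.97 F [0.61 0.19 0.6 ] w 0.0006570305401276395
turn frac [-0.0003  0.0001  0.0001]
(np.float64(253.52245966046965), np.float64(241.738304608049)) (np.float64(256.766152374311), np.float64(224.8349171984535))
```

View pics/w3.png

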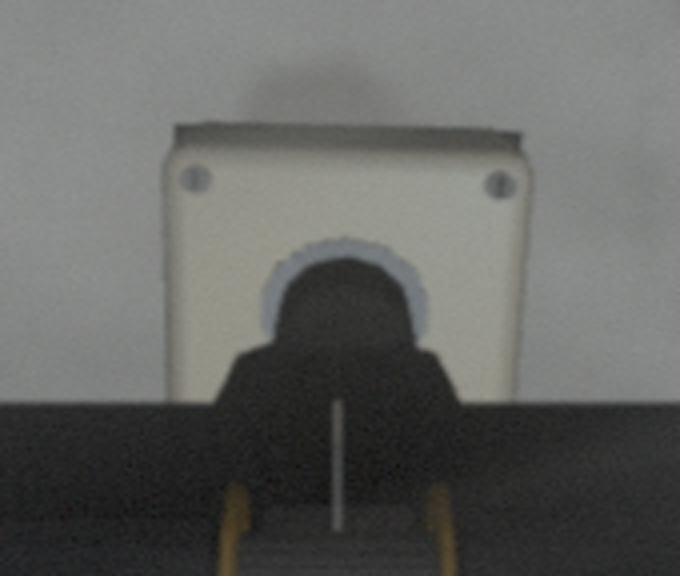

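>>> drive_tool:
  steps:
    - {"tx": 0.003, "ty": -0.003, "tz": 0.01, "ax": 0, "ay": 0, "az": 0, "grip": 1}
    - {"tx": 0.003, "ty": -0.003, "tz": 0.02, "ax": 0, "ay": 0, "az": 0, "grip": 1}
    - {"tx": 0.003, "ty": -0.003, "tz": 0.026, "ax": 0, "ay": 0, "az": 0, "grip": 1}
    - {"tx": 0.003, "ty": -0.003, "tz": 0.028, "ax": 0, "ay": 0, "az": 0, "grip": 1}
    - {"tx": 0.003, "ty": -0.003, "tz": 0.028, "ax": 0, "ay": 0, "az": 0, "grip": 1}
    - {"tx": 0.003, "ty": -0.003, "tz": 0.028, "ax": 0, "ay": 0, "az": 0, "grip": 1}

```text
time: 4.78
position: [0.5563, 0.2359, 0.0544]
eef_rot: [-0.0, 0.749, -0.662, 0.0]
contact_force: [0.5, 0.2, -0.3]
grip_width: 0.0006
```

>>> drive_tool:
  steps:
    - {"tx": 0, "ty": 0, "tz": 0.002, "ax": 0, "ay": 0, "az": 0, "grip": 1}
    - {"tx": 0, "ty": 0, "tz": 0.004, "ax": 0, "ay": 0, "az": 0, "grip": 1}
    - {"tx": 0, "ty": 0, "tz": 0.006, "ax": 0, "ay": 0, "az": 0, "grip": 1}
    - {"tx": 0, "ty": 0, "tz": 0.008, "ax": 0, "ay": 0, "az": 0, "grip": 1}
    - {"tx": 0, "ty": 0, "tz": 0.008, "ax": 0, "ay": 0, "az": 0, "grip": 1}

```text
time: 5.4
position: [0.5564, 0.2358, 0.0482]
eef_rot: [-0.0, 0.749, -0.662, 0.0]
contact_force: [0.9, -1.0, 2.4]
grip_width: 0.0002
```

>>> drive_tool:
  steps:
    - {"tx": 0, "ty": 0, "tz": 0.001, "ax": 0, "ay": 0, "az": 0, "grip": 1}
    - {"tx": 0, "ty": 0, "tz": 0.002, "ax": 0, "ay": 0, "az": 0, "grip": 1}
    - {"tx": 0, "ty": 0, "tz": 0.003, "ax": 0, "ay": 0, "az": 0, "grip": 1}
    - {"tx": 0, "ty": 0, "tz": 0.003, "ax": 0, "ay": 0, "az": 0, "grip": 1}

```text
time: 5.9
position: [0.5564, 0.2358, 0.0459]
eef_rot: [-0.0, 0.749, -0.662, 0.0]
contact_force: [-0.5, 0.2, 4.7]
grip_width: 0.0005
```

>>> drive_tool:
  steps:
    - {"tx": 0, "ty": 0, "tz": 0.001, "ax": 0, "ay": 0, "az": 0, "grip": 1}
    - {"tx": 0, "ty": 0, "tz": 0.002, "ax": 0, "ay": 0, "az": 0, "grip": 1}
    - {"tx": 0, "ty": 0, "tz": 0.002, "ax": 0, "ay": 0, "az": 0, "grip": 1}

```text
time: 6.28
position: [0.5564, 0.2358, 0.0445]
eef_rot: [-0.0, 0.749, -0.662, 0.0]
contact_force: [0.0, -0.5, 4.5]
grip_width: 0.0007
```

Run:
```python
from h import *
F=[]
for i in range(4):
    im=ctrl.camera("wrist"); o=ctrl.get_obs(); F.append(o["contact_force"]); print(o["time"],o["position"],o["contact_force"].round(2))
cv2.imwrite("pics/w4.png",im[:,:,::-1])
im=ctrl.camera("side"); cv2.imwrite("pics/s4.png",cv2.resize(im[240:320,180:280,::-1],None,fx=6,fy=6,interpolation=cv2.INTER_CUBIC))
```

```text
6.325 [0.55639934 0.23581162 0.04446734] [0.06 0.52 3.45]
6.375 [0.55641987 0.23582092 0.04448271] [ 0.13 -0.44  4.49]
6.425 [0.55639539 0.23582813 0.04448966] [-1.12 -0.4   4.81]
6.475 [0.55638069 0.23578539 0.04444952] [ 0.22 -0.39  4.72]
```

View pics/w4.png

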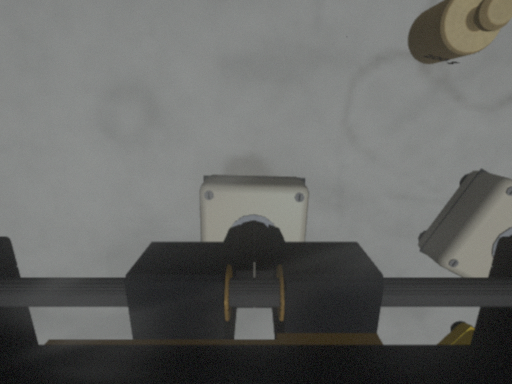

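>>> drive_tool:
  steps:
    - {"tx": 0, "ty": 0, "tz": 0.001, "ax": 0, "ay": 0, "az": 0, "grip": 1}
    - {"tx": 0, "ty": 0, "tz": 0.002, "ax": 0, "ay": 0, "az": 0, "grip": 1}
    - {"tx": 0, "ty": 0, "tz": 0.002, "ax": 0, "ay": 0, "az": 0, "grip": 1}

```text
time: 6.9
position: [0.5564, 0.2358, 0.0431]
eef_rot: [-0.0, 0.749, -0.662, 0.0]
contact_force: [-0.3, 0.7, 4.6]
grip_width: 0.0002
```

Run:
```python
from h import *
F=[]
for i in range(4):
    im=ctrl.camera("side"); o=ctrl.get_obs(); F.append(o["contact_force"])
print(o["position"],np.mean(F,0).round(2))
go([.5565,.236,.11]);
```

```text
[0.55639133 0.23578277 0.04300762] [ 0.15 -0.14  4.67]
t 7.1 p [0.5564 0.2358 0.043 ] shift frac [-0.0003 -0.0002 -0.0893] xdir deg -82.92 F [0.33 0.03 5.28] w 0.00027928325792880675
```

>>> drive_tool:
  steps:
    - {"tx": 0, "ty": 0, "tz": -0.01, "ax": 0, "ay": 0, "az": 0, "grip": 1}
    - {"tx": 0, "ty": 0, "tz": -0.06, "ax": 0, "ay": 0, "az": 0, "grip": 1}
    - {"tx": 0, "ty": 0.02, "tz": -0.14, "ax": 0, "ay": 0, "az": 0, "grip": 1}
    - {"tx": 0, "ty": 0.02, "tz": -0.14, "ax": 0, "ay": 0, "az": 0, "grip": 1}
    - {"tx": 0, "ty": 0.02, "tz": -0.14, "ax": 0, "ay": 0, "az": 0, "grip": 1}

```text
time: 7.72
position: [0.541, 0.2334, 0.1476]
eef_rot: [0.0, 0.749, -0.662, -0.0]
contact_force: [0.3, -0.2, -0.5]
grip_width: 0.0007
```

Run:
```python
from h import *
o=ctrl.get_obs(); im=ctrl.camera("wrist")[:,:,::-1].copy(); 
a=cv2.imread("pics/w2.png")
cv2.imwrite("pics/w5.png",np.hstack([cv2.resize(x[130:250,200:300],None,fx=4,fy=4,interpolation=cv2.INTER_CUBIC) for x in (a,im)]))
s=ctrl.camera("side")[:,:,::-1]; b=cv2.imread("pics/side0.png")
cv2.imwrite("pics/s5.png",np.hstack([cv2.resize(x[255:310,200:260],None,fx=6,fy=6,interpolation=cv2.INTER_CUBIC) for x in (b,s)]))
print(o["contact_force"]);go([.505,-.067,.15],-83)
```

```text
[ 0.33090004 -0.22654196 -0.45301363]
t 7.825 p [0.5406 0.2332 0.1465] shift frac [ 0.3914  0.0964 -0.0041] xdir deg -82.93 F [ 0.13 -1.11 -0.06] w 0.0004335203951797367
turn frac [ 0.0004 -0.0002  0.0002]
```

View pics/w5.png

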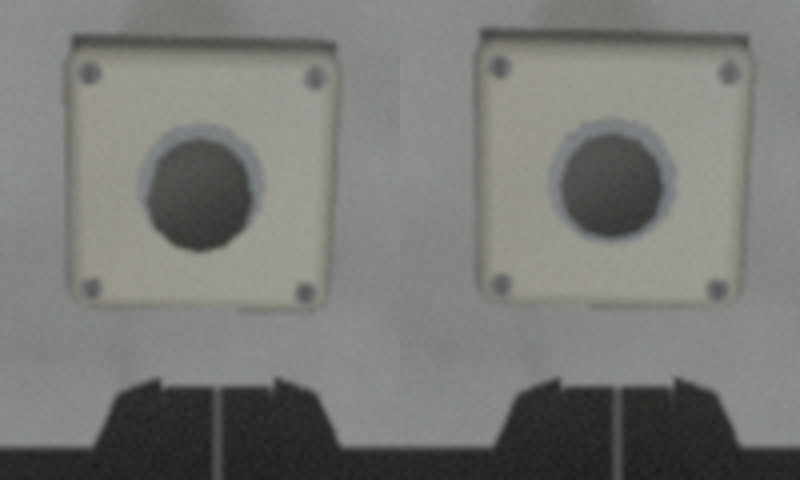

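View pics/s5.png

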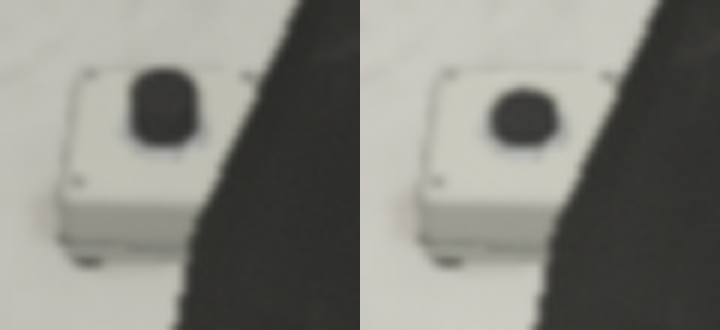

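>>> drive_tool:
  steps:
    - {"tx": 0.39, "ty": 0.11, "tz": -0.004, "ax": 0, "ay": 0, "az": 0, "grip": 1}
    - {"tx": 0.39, "ty": 0.11, "tz": -0.004, "ax": 0, "ay": 0, "az": 0, "grip": 1}
    - {"tx": 0.39, "ty": 0.11, "tz": -0.004, "ax": 0, "ay": 0, "az": 0, "grip": 1}
    - {"tx": 0.39, "ty": 0.11, "tz": -0.004, "ax": 0, "ay": 0, "az": 0, "grip": 1}
    - {"tx": 0.39, "ty": 0.11, "tz": -0.004, "ax": 0, "ay": 0, "az": 0, "grip": 1}
    - {"tx": 0.39, "ty": 0.11, "tz": -0.004, "ax": 0, "ay": 0, "az": 0, "grip": 1}
    - {"tx": 0.39, "ty": 0.11, "tz": -0.004, "ax": 0, "ay": 0, "az": 0, "grip": 1}

```text
time: 8.7
position: [0.4952, -0.0658, 0.1501]
eef_rot: [0.0, 0.749, -0.662, -0.001]
contact_force: [0.3, 1.1, -0.6]
grip_width: 0.0001
```

Run:
```python
from h import *
o=ctrl.get_obs(); im=ctrl.camera("wrist")[:,:,::-1].copy(); cv2.imwrite("pics/w6.png",im)
g=im.max(axis=2)
print(o["position"])
cv2.imwrite("pics/w6c.png",cv2.resize(im[130:250,200:300],None,fx=5,fy=5,interpolation=cv2.INTER_CUBIC))
```

```text
[ 0.49521481 -0.06579055  0.15013148]
```

View pics/w6c.png

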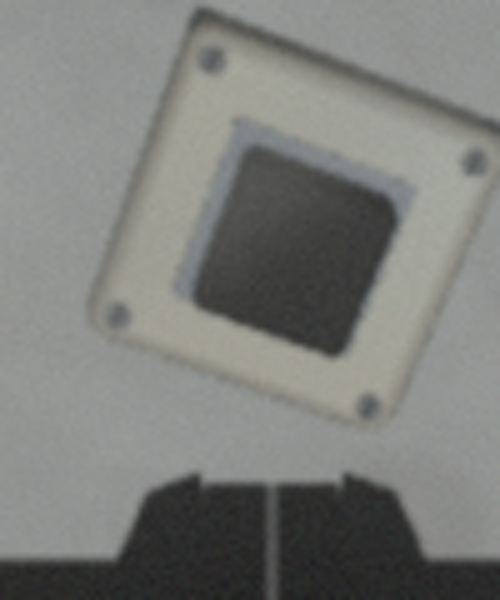

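Run:
```python
from h import *
o=ctrl.get_obs(); p=back("wrist",(259.4,180),.052,o); print(p)
sc=np.array([[212,60],[475,161],[370,407],[119,315]]).mean(0)/5+[200,130]; q=back("wrist",sc,.034,o); print(q)
go([p[0],p[1],.056],-83)
```

```text
[ 0.50841338 -0.06826834  0.052     ]
[ 0.50678568 -0.06818955  0.034     ]
t 8.75 p [ 0.4955 -0.065   0.1503] shift frac [ 0.0067 -0.0167  0.1258] xdir deg -82.81 F [0.01 0.22 0.52] w 0.00023475452478324287
turn frac [0.0001 0.0002 0.0005]
```

>>> drive_tool:
  steps:
    - {"tx": 0.006, "ty": -0.016, "tz": 0.05, "ax": 0, "ay": 0, "az": 0, "grip": 1}
    - {"tx": 0.006, "ty": -0.016, "tz": 0.1, "ax": 0, "ay": 0, "az": 0, "grip": 1}
    - {"tx": 0.006, "ty": -0.016, "tz": 0.115, "ax": 0, "ay": 0, "az": 0, "grip": 1}
    - {"tx": 0.006, "ty": -0.016, "tz": 0.122, "ax": 0, "ay": 0, "az": 0, "grip": 1}
    - {"tx": 0.006, "ty": -0.016, "tz": 0.126, "ax": 0, "ay": 0, "az": 0, "grip": 1}
    - {"tx": 0.006, "ty": -0.016, "tz": 0.126, "ax": 0, "ay": 0, "az": 0, "grip": 1}
    - {"tx": 0.006, "ty": -0.016, "tz": 0.126, "ax": 0, "ay": 0, "az": 0, "grip": 1}

```text
time: 9.62
position: [0.5085, -0.0696, 0.0572]
eef_rot: [-0.0, 0.749, -0.662, 0.001]
contact_force: [0.6, -0.4, 0.0]
grip_width: 0.0005
```

Run:
```python
from h import *
o=ctrl.get_obs(); im=ctrl.camera("wrist")[:,:,::-1].copy()
go([.508,-.068,.0435],-83)
cv2.imwrite("pics/w7.png",cv2.resize(im[130:290,170:340],None,fx=4,fy=3.6,interpolation=cv2.INTER_CUBIC))
```

```text
t 9.675 p [ 0.5084 -0.0697  0.057 ] shift frac [-0.0023  0.0003  0.018 ] xdir deg -82.93 F [ 0.84  0.32 -0.55] w 0.0005755084976553991
turn frac [-0.0002 -0.0001  0.0002]
```

View pics/w7.png

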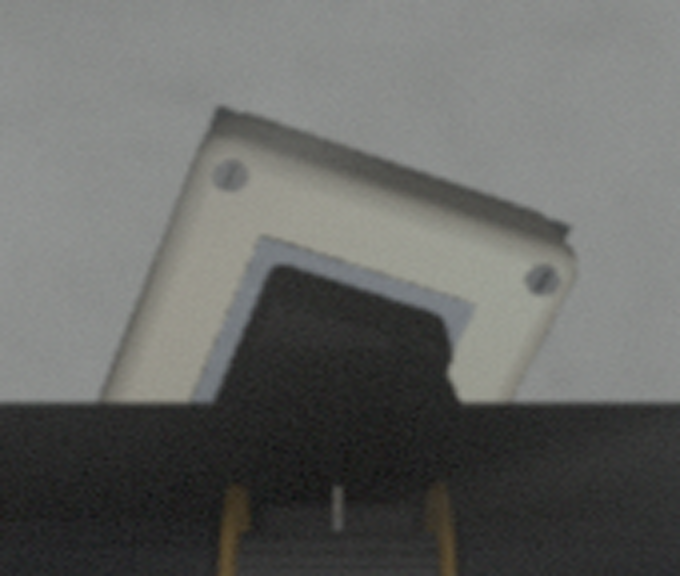

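>>> drive_tool:
  steps:
    - {"tx": 0, "ty": 0, "tz": 0.004, "ax": 0, "ay": 0, "az": 0, "grip": 1}
    - {"tx": 0, "ty": 0, "tz": 0.006, "ax": 0, "ay": 0, "az": 0, "grip": 1}
    - {"tx": 0, "ty": 0, "tz": 0.008, "ax": 0, "ay": 0, "az": 0, "grip": 1}
    - {"tx": 0, "ty": 0, "tz": 0.01, "ax": 0, "ay": 0, "az": 0, "grip": 1}
    - {"tx": 0, "ty": 0, "tz": 0.012, "ax": 0, "ay": 0, "az": 0, "grip": 1}
    - {"tx": 0, "ty": 0, "tz": 0.013, "ax": 0, "ay": 0, "az": 0, "grip": 1}
    - {"tx": 0, "ty": 0, "tz": 0.014, "ax": 0, "ay": 0, "az": 0, "grip": 1}
    - {"tx": 0, "ty": 0, "tz": 0.014, "ax": 0, "ay": 0, "az": 0, "grip": 1}

```text
time: 10.68
position: [0.508, -0.0696, 0.0459]
eef_rot: [0.0, 0.749, -0.662, -0.0]
contact_force: [-0.9, -0.8, 3.7]
grip_width: 0.0009
```

>>> drive_tool:
  steps:
    - {"tx": 0, "ty": 0, "tz": 0.001, "ax": 0, "ay": 0, "az": 0, "grip": 1}
    - {"tx": 0, "ty": 0, "tz": 0.002, "ax": 0, "ay": 0, "az": 0, "grip": 1}
    - {"tx": 0, "ty": 0, "tz": 0.003, "ax": 0, "ay": 0, "az": 0, "grip": 1}
    - {"tx": 0, "ty": 0, "tz": 0.004, "ax": 0, "ay": 0, "az": 0, "grip": 1}
    - {"tx": 0, "ty": 0, "tz": 0.004, "ax": 0, "ay": 0, "az": 0, "grip": 1}
    - {"tx": 0, "ty": 0, "tz": 0.004, "ax": 0, "ay": 0, "az": 0, "grip": 1}

```text
time: 11.42
position: [0.5081, -0.0696, 0.043]
eef_rot: [0.0, 0.749, -0.662, 0.0]
contact_force: [-0.6, -2.1, 4.9]
grip_width: 0.0005
```

Same depth as the round key; lift and check.

>>> drive_tool:
  steps:
    - {"tx": 0, "ty": 0, "tz": -0.01, "ax": 0, "ay": 0, "az": 0, "grip": 1}
    - {"tx": 0, "ty": 0, "tz": -0.06, "ax": 0, "ay": 0, "az": 0, "grip": 1}
    - {"tx": 0, "ty": 0.016, "tz": -0.14, "ax": 0, "ay": 0, "az": 0, "grip": 1}
    - {"tx": 0, "ty": 0.016, "tz": -0.14, "ax": 0, "ay": 0, "az": 0, "grip": 1}
    - {"tx": 0, "ty": 0.016, "tz": -0.14, "ax": 0, "ay": 0, "az": 0, "grip": 1}

```text
time: 12.05
position: [0.496, -0.071, 0.148]
eef_rot: [-0.0, 0.749, -0.662, 0.0]
contact_force: [0.5, -0.7, 0.2]
grip_width: 0.0009
```

Run:
```python
from h import *
im=ctrl.camera("wrist")[:,:,::-1].copy(); a=cv2.imread("pics/w6.png")
s=ctrl.camera("side")[:,:,::-1]; b=cv2.imread("pics/side0.png")
t=np.hstack([cv2.resize(x[135:235,200:300],(360,360),interpolation=cv2.INTER_CUBIC) for x in (a,im)])
u=np.hstack([cv2.resize(x[180:220,240:300],(360,240),interpolation=cv2.INTER_CUBIC) for x in (b,s)])
cv2.imwrite("pics/c8.png",cv2.resize(np.vstack([t,u]),(720,600)))
go([.552,-.22,.15],-83)
```

```text
t 12.15 p [ 0.4954 -0.0709  0.1469] shift frac [ 0.2066 -0.0504 -0.0043] xdir deg -82.91 F [-0.08 -0.3   0.21] w 0.0006966917407430187
turn frac [0.0003 0.0001 0.0002]
```

View pics/c8.png

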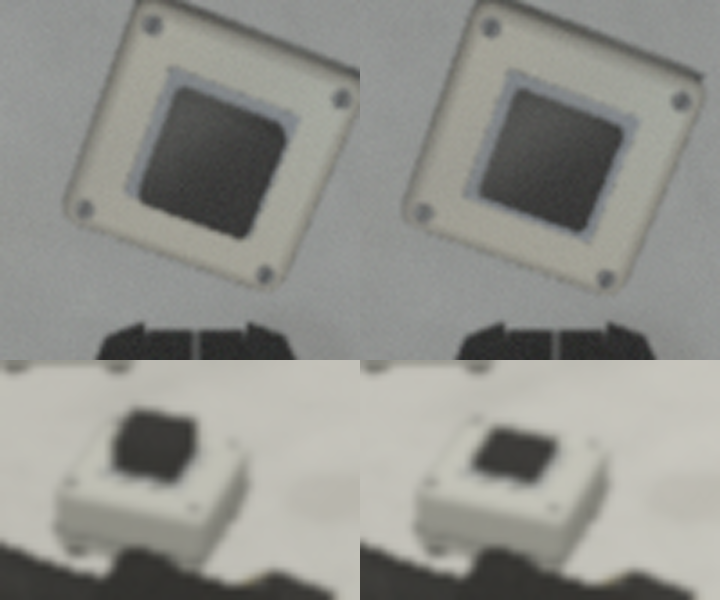

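The square key is clearly lower (most of its side gone in the side crop) and its box is unmoved. On to the bar.

>>> drive_tool:
  steps:
    - {"tx": 0.205, "ty": -0.05, "tz": -0.004, "ax": 0, "ay": 0, "az": 0, "grip": 1}
    - {"tx": 0.205, "ty": -0.05, "tz": -0.004, "ax": 0, "ay": 0, "az": 0, "grip": 1}
    - {"tx": 0.205, "ty": -0.05, "tz": -0.004, "ax": 0, "ay": 0, "az": 0, "grip": 1}
    - {"tx": 0.205, "ty": -0.05, "tz": -0.004, "ax": 0, "ay": 0, "az": 0, "grip": 1}
    - {"tx": 0.205, "ty": -0.05, "tz": -0.004, "ax": 0, "ay": 0, "az": 0, "grip": 1}

```text
time: 12.78
position: [0.5517, -0.2173, 0.1497]
eef_rot: [0.0, 0.75, -0.662, -0.001]
contact_force: [-0.1, 0.2, 0.7]
grip_width: 0.0001
```

Run:
```python
from h import *
o=ctrl.get_obs(); im=ctrl.camera("wrist")[:,:,::-1].copy(); cv2.imwrite("pics/w9.png",im)
print(o["position"])
cv2.imwrite("pics/w9c.png",cv2.resize(im[130:250,200:300],None,fx=5,fy=5,interpolation=cv2.INTER_CUBIC))
```

```text
[ 0.55165374 -0.21729636  0.14972599]
```

View pics/w9c.png

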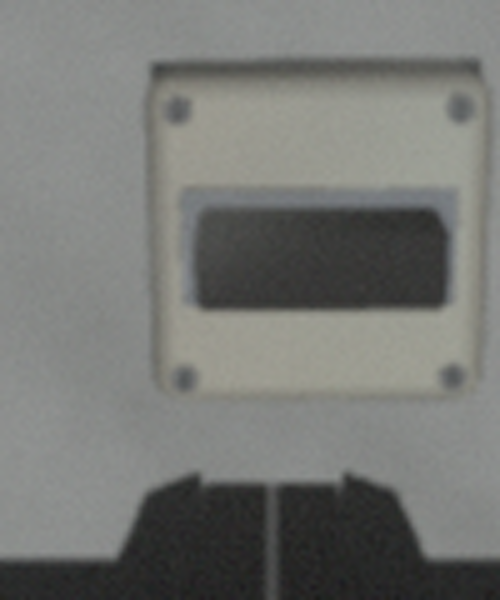

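Run:
```python
from h import *
o=ctrl.get_obs(); p=back("wrist",(264.2,182),.052,o); print(p)
sc=np.array([[178,108],[460,108],[453,377],[184,378]]).mean(0)/5+[200,130]; print(back("wrist",sc,.034,o))
go([p[0],p[1],.056],-83)
```

```text
[ 0.56341158 -0.22470692  0.052     ]
[ 0.56229306 -0.22500312  0.034     ]
t 12.825 p [ 0.5518 -0.2169  0.1501] shift frac [ 0.0125 -0.0143  0.1254] xdir deg -82.79 F [ 0.32 -0.2  -0.34] w 0.0005651218161999768
turn frac [0.0002 0.0003 0.0006]
```

>>> drive_tool:
  steps:
    - {"tx": 0.011, "ty": -0.014, "tz": 0.05, "ax": 0, "ay": 0, "az": 0, "grip": 1}
    - {"tx": 0.011, "ty": -0.014, "tz": 0.1, "ax": 0, "ay": 0, "az": 0, "grip": 1}
    - {"tx": 0.011, "ty": -0.014, "tz": 0.115, "ax": 0, "ay": 0, "az": 0, "grip": 1}
    - {"tx": 0.011, "ty": -0.014, "tz": 0.122, "ax": 0, "ay": 0, "az": 0, "grip": 1}
    - {"tx": 0.011, "ty": -0.014, "tz": 0.126, "ax": 0, "ay": 0, "az": 0, "grip": 1}
    - {"tx": 0.011, "ty": -0.014, "tz": 0.126, "ax": 0, "ay": 0, "az": 0, "grip": 1}
    - {"tx": 0.011, "ty": -0.014, "tz": 0.126, "ax": 0, "ay": 0, "az": 0, "grip": 1}

```text
time: 13.7
position: [0.5642, -0.2261, 0.0573]
eef_rot: [-0.0, 0.749, -0.662, 0.001]
contact_force: [0.2, 0.0, 0.4]
grip_width: 0.0002
```

Run:
```python
from h import *
im=ctrl.camera("wrist")[:,:,::-1].copy()
go([.563,-.2248,.0435],-83)
cv2.imwrite("pics/w10.png",cv2.resize(im[130:290,170:340],None,fx=4,fy=3.6,interpolation=cv2.INTER_CUBIC))
```

```text
t 13.75 p [ 0.5641 -0.2261  0.0571] shift frac [-0.0019  0.0013  0.0182] xdir deg -82.93 F [ 0.58 -0.56  0.28] w 0.0005716106432486381
turn frac [-0.0001 -0.0001  0.0002]
```

View pics/w10.png

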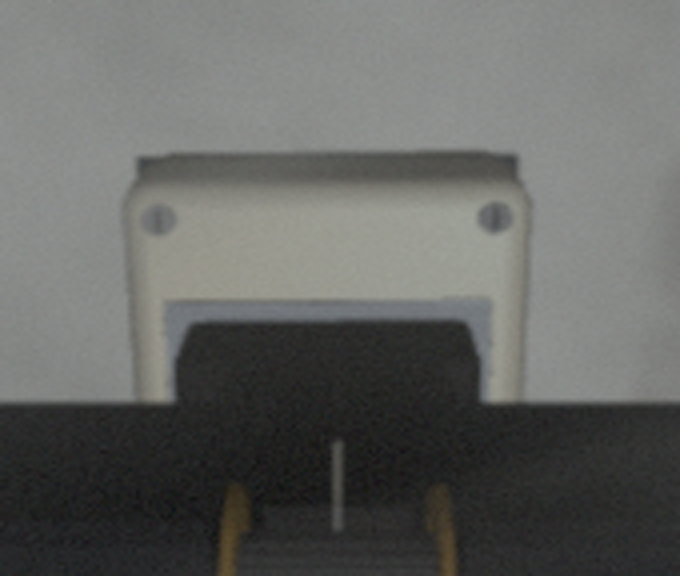

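Centred over the bar. Press.

>>> drive_tool:
  steps:
    - {"tx": 0, "ty": 0, "tz": 0.004, "ax": 0, "ay": 0, "az": 0, "grip": 1}
    - {"tx": 0, "ty": 0, "tz": 0.006, "ax": 0, "ay": 0, "az": 0, "grip": 1}
    - {"tx": 0, "ty": 0, "tz": 0.008, "ax": 0, "ay": 0, "az": 0, "grip": 1}
    - {"tx": 0, "ty": 0, "tz": 0.01, "ax": 0, "ay": 0, "az": 0, "grip": 1}
    - {"tx": 0, "ty": 0, "tz": 0.012, "ax": 0, "ay": 0, "az": 0, "grip": 1}
    - {"tx": 0, "ty": 0, "tz": 0.013, "ax": 0, "ay": 0, "az": 0, "grip": 1}
    - {"tx": 0, "ty": 0, "tz": 0.014, "ax": 0, "ay": 0, "az": 0, "grip": 1}
    - {"tx": 0, "ty": 0, "tz": 0.014, "ax": 0, "ay": 0, "az": 0, "grip": 1}

```text
time: 14.75
position: [0.5637, -0.2259, 0.0459]
eef_rot: [0.0, 0.749, -0.662, 0.0]
contact_force: [-0.9, 0.6, 3.7]
grip_width: 0.0003
```

>>> drive_tool:
  steps:
    - {"tx": 0, "ty": 0, "tz": 0.001, "ax": 0, "ay": 0, "az": 0, "grip": 1}
    - {"tx": 0, "ty": 0, "tz": 0.002, "ax": 0, "ay": 0, "az": 0, "grip": 1}
    - {"tx": 0, "ty": 0, "tz": 0.003, "ax": 0, "ay": 0, "az": 0, "grip": 1}
    - {"tx": 0, "ty": 0, "tz": 0.004, "ax": 0, "ay": 0, "az": 0, "grip": 1}
    - {"tx": 0, "ty": 0, "tz": 0.004, "ax": 0, "ay": 0, "az": 0, "grip": 1}
    - {"tx": 0, "ty": 0, "tz": 0.004, "ax": 0, "ay": 0, "az": 0, "grip": 1}

```text
time: 15.5
position: [0.5637, -0.2259, 0.043]
eef_rot: [0.0, 0.749, -0.662, -0.0]
contact_force: [-1.4, 0.2, 4.4]
grip_width: 0.0006
```

>>> drive_tool:
  steps:
    - {"tx": 0, "ty": 0, "tz": -0.01, "ax": 0, "ay": 0, "az": 0, "grip": 1}
    - {"tx": 0, "ty": 0, "tz": -0.06, "ax": 0, "ay": 0, "az": 0, "grip": 1}
    - {"tx": 0, "ty": 0.016, "tz": -0.14, "ax": 0, "ay": 0, "az": 0, "grip": 1}
    - {"tx": 0, "ty": 0.016, "tz": -0.14, "ax": 0, "ay": 0, "az": 0, "grip": 1}
    - {"tx": 0, "ty": 0.016, "tz": -0.14, "ax": 0, "ay": 0, "az": 0, "grip": 1}

```text
time: 16.12
position: [0.5517, -0.2273, 0.1478]
eef_rot: [0.0, 0.749, -0.662, 0.0]
contact_force: [1.1, -0.7, 0.3]
grip_width: 0.0004
```

Run:
```python
from h import *
im=ctrl.camera("wrist")[:,:,::-1].copy(); a=cv2.imread("pics/w9.png")
s=ctrl.camera("side")[:,:,::-1]; b=cv2.imread("pics/side0.png"); cv2.imwrite("pics/side11.png",s)
t=np.hstack([cv2.resize(x[135:235,200:300],(360,360),interpolation=cv2.INTER_CUBIC) for x in (a,im)])
u=np.hstack([cv2.resize(x[150:190,225:285],(360,240),interpolation=cv2.INTER_CUBIC) for x in (b,s)])
cv2.imwrite("pics/c11.png",np.vstack([t,u]))
go([.45,-.22,.25],-83)
```

```text
t 16.225 p [ 0.551  -0.2269  0.1466] shift frac [-0.026   0.1328 -0.1376] xdir deg -82.91 F [-0.44 -0.54 -1.03] w 0.000807863428011884
turn frac [0.0003 0.0002 0.0003]
```

View pics/c11.png

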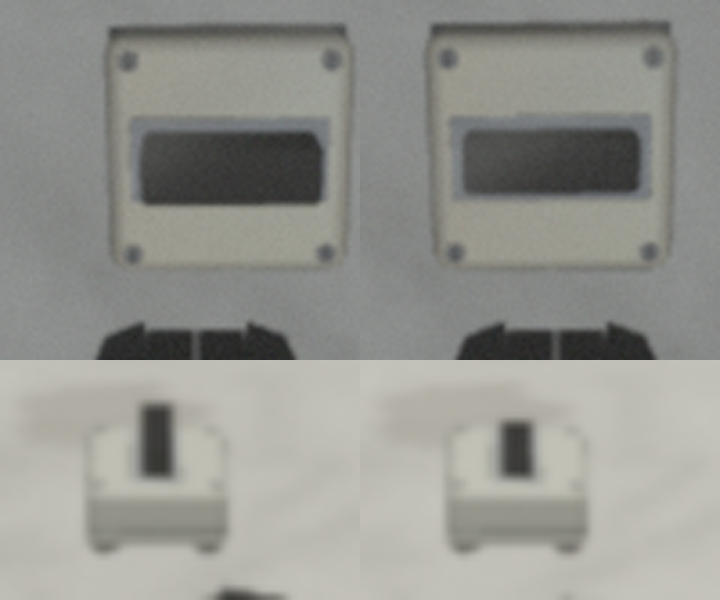

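>>> drive_tool:
  steps:
    - {"tx": -0.03, "ty": 0.13, "tz": -0.14, "ax": 0, "ay": 0, "az": 0, "grip": 1}
    - {"tx": -0.03, "ty": 0.13, "tz": -0.14, "ax": 0, "ay": 0, "az": 0, "grip": 1}
    - {"tx": -0.03, "ty": 0.13, "tz": -0.14, "ax": 0, "ay": 0, "az": 0, "grip": 1}
    - {"tx": -0.03, "ty": 0.13, "tz": -0.14, "ax": 0, "ay": 0, "az": 0, "grip": 1}
    - {"tx": -0.03, "ty": 0.13, "tz": -0.14, "ax": 0, "ay": 0, "az": 0, "grip": 1}

```text
time: 16.85
position: [0.4524, -0.2167, 0.2516]
eef_rot: [0.0, 0.75, -0.662, -0.001]
contact_force: [-0.6, -0.3, -0.1]
grip_width: 0.0002
```

Run:
```python
from h import *
s=ctrl.camera("side")[:,:,::-1]; b=cv2.imread("pics/side0.png")
t=ctrl.camera("top")[:,:,::-1]; a=cv2.imread("pics/top0.png")
u=np.hstack([cv2.resize(x[150:310,160:330],(390,367)) for x in (b,s)])
v=np.hstack([cv2.resize(x[120:270,135:385],(390,233)) for x in (a,t)])
cv2.imwrite("pics/c12.png",np.vstack([u,v])); print(ctrl.get_obs()["contact_force"])
```

```text
[ 0.10798499 -0.64781751 -0.21963259]
```

View pics/c12.png

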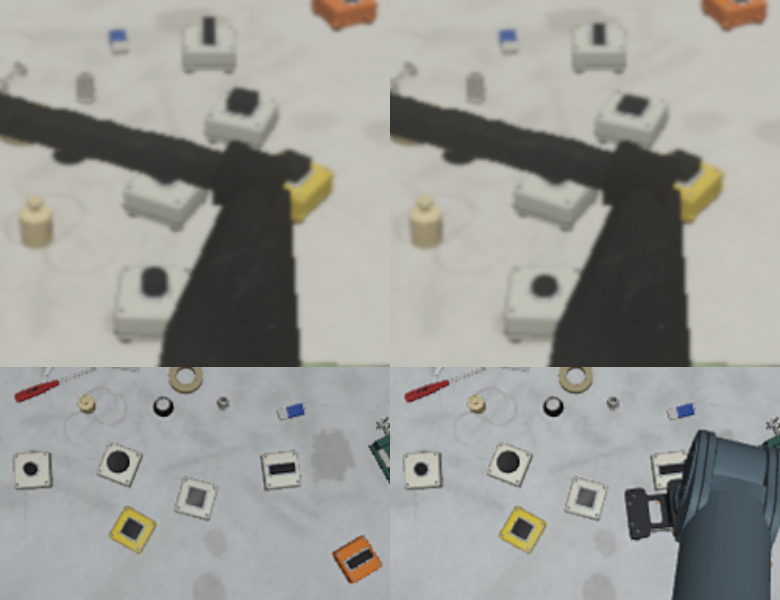

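All three keys are down, and the boxes and the things behind them are where they were.

Run:
```python
from cell import ctrl
print(ctrl.finish_job())
```

```text
the job is handed in; nothing more can be done
None
```

I pressed the round, then the white square, then the white bar key with closed fingers, each to a fingertip height of about 43 mm. That is roughly 9 mm of travel, more than the "little over halfway" asked for but short of the 12 mm hard stop. The force readings were about 4 to 5 N. The job was handed in at about 17 s.

- **Keys:** before/after wrist and side pictures show all three keys staying down. I left the yellow and orange look-alikes alone.
- **Boxes and bystanders:** in the last side and top pictures, no box and none of the things behind them had visibly moved, and the arm was clear of everything.
- **Checks that disagreed or fell short:**
  - The top and wrist cameras differed by up to about 6 mm on key positions; I used the wrist camera.
  - The measured force at full depth was about 1 N below the 5.8 N the travel implies, so key depth rests on the fingertip height and the pictures.
  - The lamp hides the mushroom key in the side view. From above it looked unchanged, and I never touched it.

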